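# Lay the mating hive on its back against the stop

## Task

The small wooden mating hive standing on the plywood board is to be filled next: tip it over onto its back, so that the face with the round entrance disc is up, and have it lying flat on the board with its roof end snug and square against the board's raised end stop. It is too big to grip, so push it. Leave the honey jar and the tin where they are.

Things in the scene. Friction and masses are not known exactly. Their poses are not given: they have to be found in the camera images.
- hive: Closed wooden box standing on the board's end away from the stop; 95 mm deep (x), 120 wide (y), 200 tall (z), 0.5 to 1 kg, evenly weighted. Origin: centre of its underside; z up to its flush grey metal roof. Front at x = -47.5 mm (disc and lip), plain back at +47.5, turned to the stop within about 9 degrees. Pushed near the roof it tips and falls past 25 degrees' lean; pushed low it slides.
- hive_top (a point): Centre of the hive's roof, 200 mm from its foot along the hive's z. Axes as the hive's.
- hive_foot (a point): Centre of the hive's underside (the body's origin).
- hive_disc (a point): Centre of the outside of the round metal entrance disc on the hive's front: 50 mm across, 3 mm thick, 85 mm above the foot. Below the disc, 29 to 41 mm above the foot, a wooden landing lip 90 mm wide sticks out 12 mm from the front face.
- board: Plywood board fixed to the bench, 400 mm long (x), 220 wide (y), 20 thick (its top 20 mm above the bench). Origin: centre of its underside, z up. At its +x end a wooden stop strip crosses its whole width: 20 mm wide, rising 45 mm above the board, inner face at x = +180 mm. Its direction on the bench varies by half a turn.
- stop (a point): The middle of the stop's inner face, at the board's top surface; the stop's face is square to the board's x.
- jar: Bystander: amber glass honey jar, 76 mm across, 105 mm tall, origin at the centre of its underside.
- tin: Bystander: plain metal tin, 90 mm across, 120 mm tall, origin at the centre of its underside.
There are look-alikes about, which are no part of the job. There is more than one size of the hive; the job needs the largest.

How it is judged:
At the end, for the whole second after the job is handed in: Hive at rest on its back on the board: disc up, flat within 5 degrees, roof and foot centres within 55 mm of the board's centre line, roof centre within 7 mm of the stop's inner face, square to the stop within 4.5 degrees (angle between hive's own x axis and vertical above 3.05 rad and x of hive_top in the frame of board between 0.173 and 0.186 m and y of hive_top in the frame of board between -0.055 and 0.055 m and z of hive_top in the frame of board between 0.06 and 0.075 m and y of hive_foot in the frame of board between -0.055 and 0.055 m and z of hive_foot in the frame of board between 0.06 and 0.075 m and angle between the z axis of hive and the x axis of board, either way round below 0.08 rad and linear speed of hive below 0.01 m/s and angular speed of hive below 0.05 rad/s); the robot touches nothing.
It fails at once if the honey jar was shifted more than 30 mm (distance of jar from where it was at the start of the episode above 0.03 m).
It fails at once if the tin was shifted more than 30 mm (distance of tin from where it was at the start of the episode above 0.03 m).
It also fails if it takes over 61 s, if anything falls off the work surface, if the arm or the gripper's body presses on something with over 40 N, if the wrist force passes 120 N, or if a joint passes its speed limit or range.

## Robot

A 6-joint arm with a two-finger parallel gripper is mounted at the origin on the work surface. World frame = base frame: x ahead of the robot, y to its left, z up, the work surface at z = 0. Lengths are in m, angles in rad, forces in N, time in s.
With the tool pointing down it reaches from about 0.35 to 0.975 m from the base axis. Payload 4.9 kg.
Tool frame: the origin (TCP) lies between the finger pads; the fingertips stand 25 mm ahead of it and the grasp point (between the pads) lies 6 mm ahead of it (manip.tcp_to_tips is the z of the fingertips in the tool frame, in m); z points along the fingers, y is the line along which they close (so a half turn about z gives the same grasp; the last joint's range is limited). The gripper opens to 85 mm and grips with 20 to 120 N. Pads are 22 mm wide; open, the fingers measure 114 mm over their backs; the gripper's body (76 mm by 85 mm) begins 54 mm behind the grasp point. The pads swing forward as they close: fully open they stand 13 mm farther back than shut.
Start: joints at [1.039, 0.053, 1.613, -0, 1.476, -0.119], TCP at [0.251, 0.572, 0.256] pointing down, gripper open.
Joint ranges: [-3.01, 3.01], [-1.01, 2.22], [0.06, 2.58], [-1.02, 4.17], [0.09, 2.62], [-3.14, 3.14]. Speed limits (rad/s): [2.57, 2.57, 3.14, 3.14, 3.14, 3.14].

## Interface

Orientations are given as a unit quaternion [w, x, y, z].
In Python, from plant import manip gives the robot as it stands. The module is installed in compiled form; this text tells all that it offers.
- The arm moves only by the tool arm_command, never from a script. Its argument "moves" is a list of rows, each a list of 3 entries, a list of its own where there are three numbers: the opening, from -1 (shut) to 1 (fully open), then the shift along the tool's x, y, z in units of 0.15 m (1.0 is 0.15 m), then the turn about the tool's z in units of 2 pi rad (1.0 is 2 pi rad). A call has 1 to 20 rows; each row is the pose to reach, as a shift and turn from the pose commanded when the call began, along the tool's axes at that moment, turning the shorter way round; what a row does not reach only later rows make up. A row lasts 1/12 s, in which the tool goes at most 41.7 mm and 7.16 degrees, less where a joint would pass 70% of its speed; a pose out of reach is approached as far as the arm can. A call with a number of a shift or a turn outside -1 to 1 is refused whole. A call with a gripper value outside its range is refused whole. The fingers move at their own pace and stop on an object; the grip force is fixed at half the most. Time passes only in rows, so rows that repeat a pose let the fingers close. It gives the time, the measured TCP pose, the force, the opening and the grip force at its end, in the units of the state.
- manip.state(): the state, without advancing time (a new reading comes with each control period).
- manip.grab_frame(name): name is "scene" or "top" or "wrist"; returns a dict with "frame" (480x640x3 uint8, red, green, blue), "fx", "fy", "cx", "cy" (pixels), "k1" (the pictures are not rectified: a ray, as slopes to the right and down, at radius r is drawn at 1 + k1 r^2 times it, then the intrinsics apply), "R" (3x3) and "t" (3): a world point X has camera coordinates R X + t. Camera axes: x right, y down, z forward; pixel columns grow to the right and rows downward; lengths in m; the calibration is good to about 2 mm. A picture is of the moment at which its call begins. There is no depth.
- manip.job_done(): hands the job in; it is judged then, once.
Trained networks look in a picture, given as the dict that the camera call returned (one of the last four; its "shot" number tells which), for a name from the list of things; names that differ only in an ending like _2 or _b are one class to them, and where a whole thing is asked for, a point or a joint stands for the part that bears it (a point fixed in the world has none). Each returns a list of dicts, best first, with "confidence" (0 to 1); they miss things now and then, are a little off and sometimes report something else, mostly with a low value. They report only what shows in the picture. A call takes as long as a camera call. They do not tell look-alikes from the thing itself.
- manip.search_frame(picture, target): "extent" ([left, top, right, bottom] in pixels, round what is visible of it).
The state is a dict: "time": time; "joint_pos": joint angles; "joint_vel": joint speeds; "joint_efforts": joint torques, N m; "tool_pos": TCP position; "tool_rot": TCP orientation; "contact_force": force on the tool from outside, world axes, zero at the start; "ft_torque": the same for the moment, N m; "gripper_width": opening from 0.0 (shut) to 1.0 (fully open); "grasp_force": force on a finger pad.
Only numpy, scipy, OpenCV 4.12 (cv2) and the standard library are available. Lean on these libraries where they do the work, as an engineer would, in place of code of your own. Each camera call takes 0.05 s, during which the arm holds its last target. There are 200 camera calls.

## Working session

There is one attempt and no reset: what is moved stays moved. The work goes in short steps, Python scripts to look and compute and a tool call to move; the robot and the scene stay as the last step left them, time stands still between calls to the robot, and variables do not carry over. Pictures are saved under pics/ and viewed, at most 10 in all, crops included, and the job is handed in when it is done.

Besides the shell and the picture viewer there is one more tool, called as name(argument=value, ...), one argument or row to a line, values as JSON. arm_command: Moves the arm, as the interface text tells. Shifts and turns lie within -1 to 1; 1 stands for 0.15 m of shift or 2 pi rad of turn. Its arguments: {"type":"object","properties":{"moves":{"type":"array"}},"required":["moves"]}

```bash
mkdir -p pics
cat > h.py <<'E'
import numpy as np, cv2, json
from plant import manip
def grab(n):
    return manip.grab_frame(n)
def K(p): return np.array([[p["fx"],0,p["cx"]],[0,p["fy"],p["cy"]],[0,0,1]],float), np.array([p["k1"],0,0,0],float)
def proj(p,X):
    k,d=K(p); r,_=cv2.Rodrigues(np.array(p["R"],float)); return cv2.projectPoints(np.array(X,float).reshape(-1,1,3),r,np.array(p["t"],float),k,d)[0].reshape(-1,2)
def onplane(p,uv,z):
    k,d=K(p); n=cv2.undistortPoints(np.array(uv,float).reshape(-1,1,2),k,d).reshape(-1,2)
    R=np.array(p["R"]);C=-R.T@np.array(p["t"]); D=np.c_[n,np.ones(len(n))]@R
    return C+D*((z-C[2])/D[:,2])[:,None]
def save(p,n): cv2.imwrite("pics/"+n,cv2.cvtColor(p["frame"],cv2.COLOR_RGB2BGR))
E
python3 - <<'E'
from h import *
import pickle
print(manip.state())
for n in("scene","top"):
    p=grab(n);save(p,n+"0.png");pickle.dump(p,open(n+"0.pkl","wb"));print(n,p["k1"],-np.array(p["R"]).T@np.array(p["t"]))
    for t in("hive","board","jar","tin","hive_disc"):
        for o in manip.search_frame(p,t): print(t,np.round(o["extent"]),round(o["confidence"],2))
E
```

```text
{'time': 0.0, 'joint_pos': array([ 1.03898542e+00,  5.33523221e-02,  1.61431393e+00, -8.51679144e-06,
        1.47599784e+00, -1.18973677e-01]), 'joint_vel': array([ 1.36440495e-03, -6.05946872e-04,  5.92289854e-04, -8.61250077e-05,
        1.01138619e-03,  2.22284867e-03]), 'joint_efforts': array([ 1.83887758e-03, -3.93686271e+01, -3.70175743e+01,  1.94033910e-04,
        7.10450069e-03, -1.39820656e-05]), 'tool_pos': array([0.25044654, 0.57199395, 0.25505388]), 'tool_rot': array([-3.27082518e-04,  2.04955358e-01,  9.78770774e-01, -9.82724402e-04]), 'contact_force': array([-0.32018415,  0.08824938,  0.0774363 ]), 'ft_torque': array([ 0.0066094 , -0.01954458,  0.01192031]), 'grasp_force': 0.0, 'gripper_width': 1.0015423156305687}
scene -0.04208652891483213 [ 1.07939055 -0.58336198  0.9628509 ]
hive [284. 229. 345. 326.] 0.68
hive [378. 308. 433. 376.] 0.67
hive [193. 308. 238. 379.] 0.63
board [260. 199. 375. 342.] 0.57
jar [120. 344. 169. 401.] 0.89
tin [372. 152. 409. 198.] 0.96
tin [258. 198. 376. 343.] 0.47
hive_disc [380. 307. 432. 380.] 0.97
hive_disc [283. 232. 346. 324.] 0.87
hive_disc [196. 309. 238. 380.] 0.79
top -0.13180995523640984 [ 0.51871206 -0.01470699  1.41370582]
hive [311. 125. 342. 170.] 0.87
hive [400. 234. 444. 275.] 0.77
hive [308. 194. 371. 254.] 0.72
board [224. 184. 379. 346.] 0.62
jar [454. 270. 492. 294.] 0.92
tin [143. 261. 188. 295.] 0.97
hive_disc [314. 128. 340. 171.] 0.97
hive_disc [305. 192. 371. 255.] 0.8
hive_disc [400. 234. 445. 275.] 0.78
```

View pics/scene0.png

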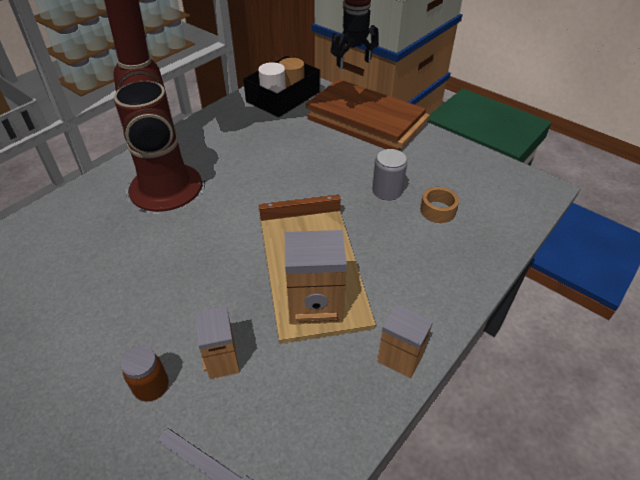

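View pics/top0.png

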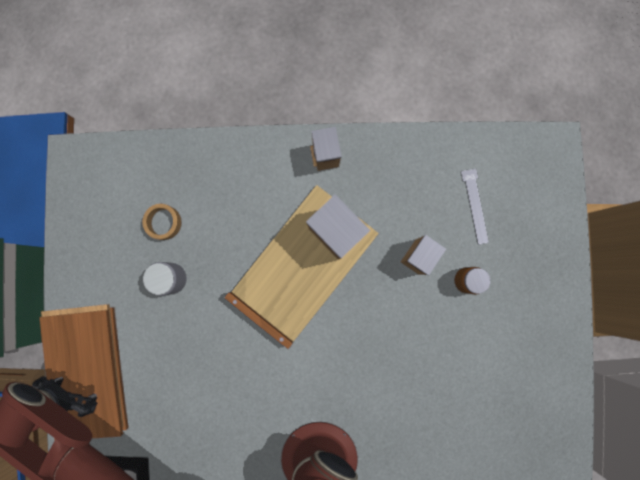

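The candidates are three hive-like boxes:
- Scene (315,275), top (338,228): on the board.
- Scene (216,343), top (425,255): smaller, standing on the bench.
- Scene (405,342), top (326,148): smaller, standing on the bench.

I choose the one on the board, which is the largest. The stop is at the near-left end in top, (260,320). The jar is at top (473,280) and the tin at top (159,279).

Run:
```python
import pickle,cv2,numpy as np
a=pickle.load(open("scene0.pkl","rb"))["frame"];b=pickle.load(open("top0.pkl","rb"))["frame"]
A=cv2.resize(a[190:350,250:385],None,fx=3,fy=3,interpolation=cv2.INTER_CUBIC)[:480,:400]
B=cv2.resize(b[180:355,220:385],None,fx=3.4,fy=3.4,interpolation=cv2.INTER_CUBIC)[:600]
o=np.zeros((600,800,3),np.uint8);A=cv2.resize(a[190:350,252:382],None,fx=1.8,fy=1.8,interpolation=cv2.INTER_CUBIC);o[:A.shape[0],:A.shape[1]]=A;o[:B.shape[0],239:239+B.shape[1]]=B
cv2.imwrite("pics/c.png",o[...,::-1])
```

```text
(no output)
```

View pics/c.png

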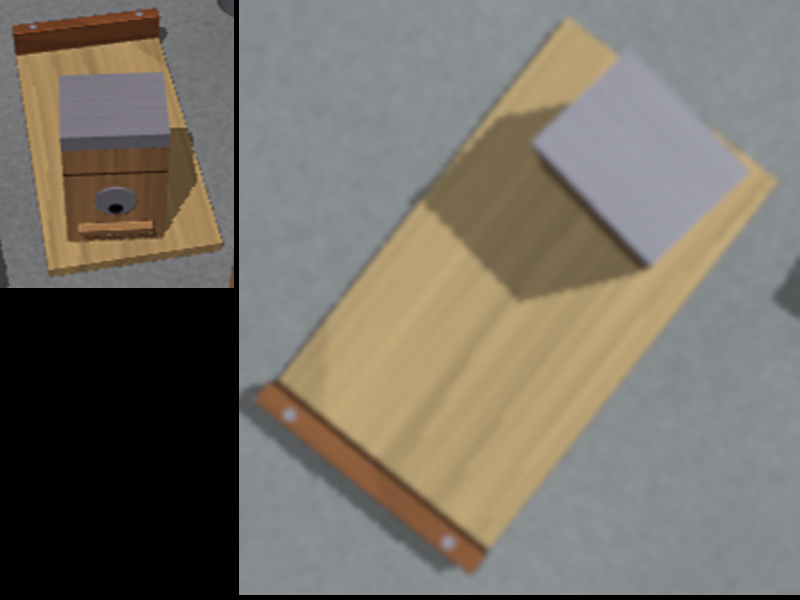

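The crop confirms the choice: the big hive has its disc facing away from the stop, and roof corners in the crop are (630,50), (750,172), (652,268) and (533,143). The stop's top runs from (255,400) to (473,574).

```bash
cat >> h.py <<'E'
from scipy.optimize import least_squares
def fit(p,body,px,x0):
    body=np.array(body,float);px=np.array(px,float)
    def W(q):
        c,s=np.cos(q[2]),np.sin(q[2]);return body@np.array([[c,s,0],[-s,c,0],[0,0,1]])+[q[0],q[1],0]
    r=least_squares(lambda q:(proj(p,W(q))-px).ravel(),x0);return r.x,r.fun.reshape(-1,2)
E
python3 - <<'E'
from h import *
import pickle
p=pickle.load(open("top0.pkl","rb"))
c=lambda l:[(220+(x-239)/3.4,180+y/3.4) for x,y in l]
bpx=c([(568,17),(778,180),(255,400),(473,574),(488,550)])
print(onplane(p,bpx,.04)[:,:2].round(3).tolist())
for s in(1,-1):
  q,r=fit(p,[(-.2,-s*.11,.02),(-.2,s*.11,.02),(.2,-s*.11,.065),(.2,s*.11,.065),(.18,s*.11,.065)],bpx,[.55,.05,-2.5]);print("board",q,r.round(1).tolist())
  B=q if s==1 or abs(r).max()<3 else B
h=c([(630,50),(750,172),(652,268),(533,143)])
print(onplane(p,h,.22)[:,:2].round(3).tolist())
for s in(1,-1):
  q,r=fit(p,[(-.0475,-s*.06,.22),(-.0475,s*.06,.22),(.0475,s*.06,.22),(.0475,-s*.06,.22)],h,[.6,0,-2.5]);print("hive",q,r.round(1).tolist())
for t,z,u in(("jar",.105,(479,281)),("tin",.12,(158,279))): print(t,onplane(p,[u],z))
E
```

```text
[[0.761, -0.012], [0.625, -0.177], [0.457, 0.246], [0.316, 0.074], [0.335, 0.061]]
board [ 0.54335806  0.03048713 -3.82998936] [[0.0, -1.0], [0.6, -0.5], [-0.4, -0.2], [-0.2, 0.2], [0.0, 1.4]]
board [ 5.25710171e-01  1.86843926e-03 -3.58825764e+00] [[62.8, 36.5], [-71.1, -43.8], [95.5, 58.8], [-43.7, -26.9], [-45.0, -26.7]]
[[0.705, -0.055], [0.617, -0.137], [0.552, -0.067], [0.641, 0.014]]
hive [ 0.62867724 -0.06096969 -3.9669809 ] [[0.1, 0.0], [-0.1, 0.2], [0.1, -0.3], [-0.1, 0.1]]
hive [ 0.62914709 -0.06115692 -0.82169904] [[-28.5, 27.4], [-28.6, 27.7], [28.9, -28.4], [28.6, -27.5]]
jar [[ 0.48843322 -0.43028455  0.105     ]]
tin [[0.51128157 0.40653833 0.12      ]]
```

arm_command(
  moves=[
    [1,[0,0,-0.7],0],
    [1,[0,0,-0.7],0],
    [1,[0,0,-0.7],0],
    [1,[-0.92,-0.62,-0.7],0],
    [1,[-0.92,-0.62,-0.7],0],
    [1,[-0.92,-0.62,-0.7],0],
    [1,[-0.92,-0.62,-0.7],0],
    [1,[-0.92,-0.62,-0.7],0],
  ],
)

```text
time: 1.27
tool_pos: [0.343, 0.4274, 0.3618]
tool_rot: [0.001, 0.208, 0.978, -0.001]
contact_force: [-0.1, 0.1, -0.4]
gripper_width: 1.0
grasp_force: 0.0
```

arm_command(
  moves=[
    [1,[-0.92,-0.62,0],0],
    [1,[-0.92,-0.62,0],0],
    [1,[-0.92,-0.62,0],0],
    [1,[-0.92,-0.62,0],0],
    [1,[-0.92,-0.62,0],0],
    [1,[-0.92,-0.62,0],0],
  ],
)

```text
time: 1.77
tool_pos: [0.4298, 0.29, 0.3614]
tool_rot: [-0.0, 0.207, 0.978, 0.0]
contact_force: [-0.3, -0.4, -0.6]
gripper_width: 1.0
grasp_force: 0.0
```

arm_command(
  moves=[
    [1,[-0.92,-0.62,0],0],
    [1,[-0.92,-0.62,0],0],
    [1,[-0.92,-0.62,0],0],
    [1,[-0.92,-0.62,0],0],
    [1,[-0.92,-0.62,0],0],
    [1,[-0.92,-0.62,0],0],
  ],
)

```text
time: 2.27
tool_pos: [0.5184, 0.1508, 0.361]
tool_rot: [-0.001, 0.206, 0.979, 0.0]
contact_force: [-0.8, 1.0, 0.3]
gripper_width: 1.001
grasp_force: 0.0
```

arm_command(
  moves=[
    [1,[-0.92,-0.62,0],0],
    [1,[-0.92,-0.62,0],0],
    [1,[-0.92,-0.62,0],0],
    [1,[-0.92,-0.62,0],0],
    [1,[-0.92,-0.62,0],0],
    [1,[-0.92,-0.62,0],0],
  ],
)

```text
time: 2.77
tool_pos: [0.6075, 0.0112, 0.3606]
tool_rot: [-0.001, 0.205, 0.979, 0.0]
contact_force: [-0.2, 0.1, -0.4]
gripper_width: 1.001
grasp_force: 0.0
```

```bash
cat >> h.py <<'E'
HIVE=np.array([.6287,-.0610,2.3162]);BOARD=np.array([.5434,.0305,2.4532])
def at(F,x,y): c,s=np.cos(F[2]),np.sin(F[2]);return np.array([F[0]+c*x-s*y,F[1]+s*x+c*y])
def go(xy,z,yaw):
    from scipy.spatial.transform import Rotation as Ro
    s=manip.state();R=Ro.from_quat(np.roll(s["tool_rot"],-1)).as_matrix()
    th=np.arctan2(R[1,0],R[0,0]);turn=(th-yaw+np.pi)%(2*np.pi)-np.pi
    d=R.T@(np.r_[xy,z]-s["tool_pos"])
    print("t",round(s["time"],2),"pos",s["tool_pos"].round(4),"yaw",round(th,3),"F",s["contact_force"].round(1),"units",(d/.15).round(3),"turn",round(turn/(2*np.pi),4))
E
python3 -c "
from h import *
go(at(HIVE,-.10,0),.36,HIVE[2])
print(manip.state()['joint_pos'].round(2))"
```

```text
t 2.77 pos [0.6075 0.0112 0.3606] yaw 2.729 F [-0.2  0.1 -0.4] units [-0.933 -0.652  0.002] turn 0.0657
[-0.1  -0.03  1.52  0.    1.65 -1.26]
```

arm_command(
  moves=[
    [1,[-0.93,-0.65,0],0.066],
    [1,[-0.93,-0.65,0],0.066],
    [1,[-0.93,-0.65,0],0.066],
    [1,[-0.93,-0.65,0],0.066],
    [1,[-0.93,-0.65,0],0.066],
    [1,[-0.93,-0.65,0],0.066],
    [1,[-0.93,-0.65,0],0.066],
  ],
)

```text
time: 3.35
tool_pos: [0.6958, -0.1322, 0.3614]
tool_rot: [-0.0, 0.401, 0.916, 0.0]
contact_force: [-0.2, 0.3, -0.6]
gripper_width: 1.0
grasp_force: 0.0
```

```bash
python3 -c "
from h import *
go(at(HIVE,-.10,0),.23,HIVE[2])
p=grab('wrist');save(p,'w1.png')
print(manip.state()['joint_pos'].round(2))"
```

```text
t 3.35 pos [ 0.6958 -0.1322  0.3614] yaw 2.317 F [-0.2  0.3 -0.6] units [-0.015 -0.007  0.876] turn 0.0001
[-0.29  0.21  1.27  0.    1.66 -1.04]
```

View pics/w1.png

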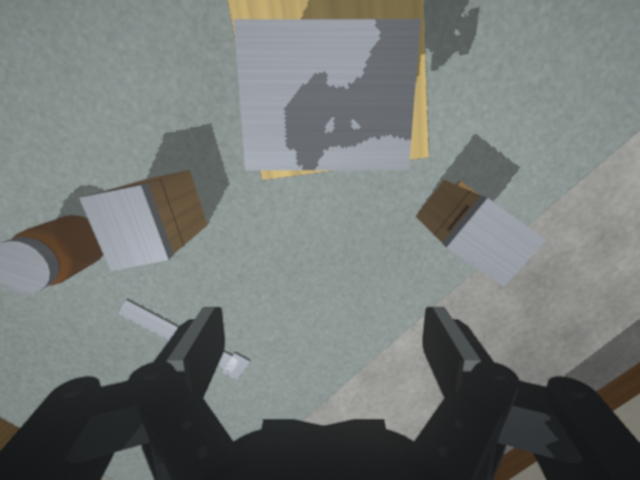

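The wrist view shows the roof at (235–420, 20–170), square to and centred between the fingers, with the small hives clear at (145,215) and (480,230).

arm_command(
  moves=[
    [1,[0,0,0.87],0],
    [1,[0,0,0.87],0],
    [1,[0,0,0.87],0],
    [1,[0,0,0.87],0],
    [1,[0,0,0.87],0],
    [1,[0.15,0,0.87],0],
    [1,[0.2,0,0.87],0],
    [1,[0.25,0,0.87],0],
    [1,[0.3,0,0.87],0],
    [1,[0.33,0,0.87],0],
    [1,[0.36,0,0.87],0],
    [1,[0.39,0,0.87],0],
    [1,[0.42,0,0.87],0],
    [1,[0.45,0,0.87],0],
    [1,[0.48,0,0.87],0],
    [1,[0.51,0,0.87],0],
    [1,[0.54,0,0.87],0],
  ],
)

```text
time: 4.82
tool_pos: [0.6415, -0.0757, 0.2322]
tool_rot: [0.002, 0.402, 0.916, -0.0]
contact_force: [2.1, -2.7, 2.5]
gripper_width: 1.005
grasp_force: 1.5
```

```bash
python3 -c "
from h import *
go(at(HIVE,-.10,0),.23,HIVE[2])
p=grab('scene');save(p,'s2.png')"
```

```text
t 4.82 pos [ 0.6415 -0.0757  0.2322] yaw 2.314 F [ 2.1 -2.7  2.5] units [-0.536  0.005  0.016] turn -0.0004
```

View pics/s2.png

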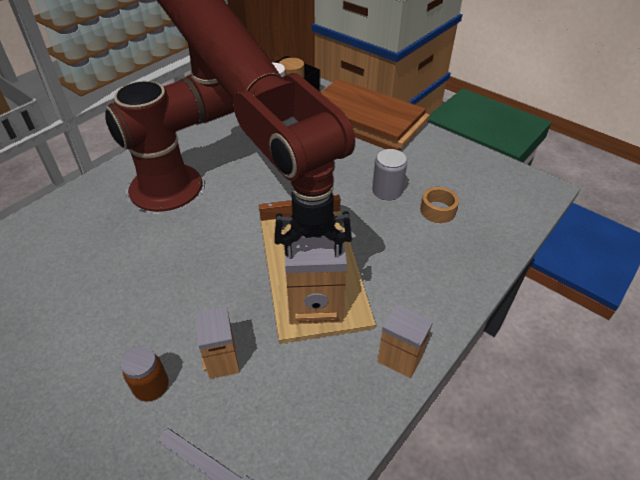

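The fingers rest on the roof. Open pads sit about 13 mm higher, and the picture shows the hive still upright at (316,275). I'll lift, back off, and retry lower.

arm_command(
  moves=[
    [1,[0,0,-0.2],0],
    [1,[0,0,-0.2],0],
    [1,[-0.3,0,-0.2],0],
    [1,[-0.55,0,-0.2],0],
    [1,[-0.55,0,-0.2],0],
    [1,[-0.55,0,-0.2],0],
    [1,[-0.55,0,-0.2],0],
  ],
)

```text
time: 5.45
tool_pos: [0.6963, -0.1357, 0.2593]
tool_rot: [-0.001, 0.402, 0.916, 0.0]
contact_force: [-0.6, 0.4, 0.3]
gripper_width: 1.0
grasp_force: 0.0
```

Run:
```python
from h import *
import pickle
go(at(HIVE,-.10,0),.2,HIVE[2])
p=grab('scene');a=pickle.load(open("scene0.pkl","rb"))["frame"]
d=cv2.absdiff(a,p["frame"]).max(2)
o=np.hstack([cv2.resize(f[215:345,250:385],None,fx=2.9,fy=2.9) for f in(a,p["frame"])])
cv2.imwrite("pics/s3.png",o[...,::-1])
```

```text
t 5.45 pos [ 0.6963 -0.1357  0.2593] yaw 2.314 F [-0.6  0.4  0.3] units [0.004 0.007 0.395] turn -0.0004
```

View pics/s3.png

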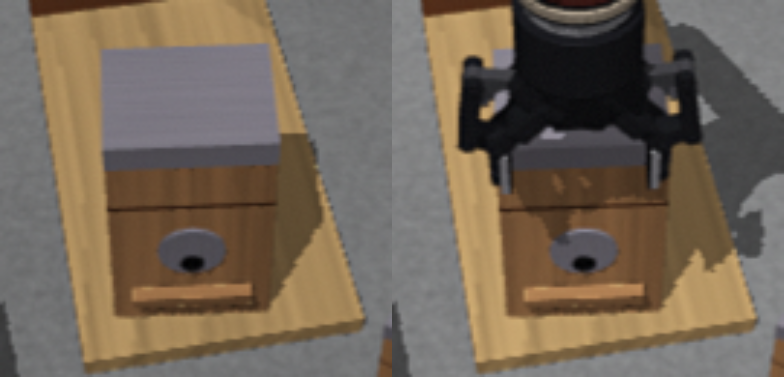

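Both crops match: disc at (192,250) and (584,250), so the hive has not moved.

arm_command(
  moves=[
    [1,[0,0,0.4],0],
    [1,[0,0,0.4],0],
    [1,[0,0,0.4],0],
    [1,[0.1,0,0.4],0],
    [1,[0.18,0,0.4],0],
    [1,[0.22,0,0.4],0],
    [1,[0.25,0,0.4],0],
    [1,[0.28,0,0.4],0],
    [1,[0.31,0,0.4],0],
    [1,[0.34,0,0.4],0],
    [1,[0.37,0,0.4],0],
    [1,[0.4,0,0.4],0],
    [1,[0.43,0,0.4],0],
    [1,[0.46,0,0.4],0],
    [1,[0.49,0,0.4],0],
    [1,[0.52,0,0.4],0],
    [1,[0.55,0,0.4],0],
  ],
)

```text
time: 6.92
tool_pos: [0.6404, -0.0748, 0.2004]
tool_rot: [-0.0, 0.402, 0.916, 0.0]
contact_force: [0.4, -0.9, 1.2]
gripper_width: 0.998
grasp_force: 1.1
```

Run:
```python
from h import *
go(at(HIVE,0,0),.2,HIVE[2])
p=grab('scene')
o=cv2.resize(p["frame"][185:345,240:395],None,fx=2.9,fy=2.9)
cv2.imwrite("pics/s4.png",o[...,::-1])
```

```text
t 6.92 pos [ 0.6404 -0.0748  0.2004] yaw 2.314 F [ 0.4 -0.9  1.2] units [0.121 0.005 0.003] turn -0.0003
```

View pics/s4.png

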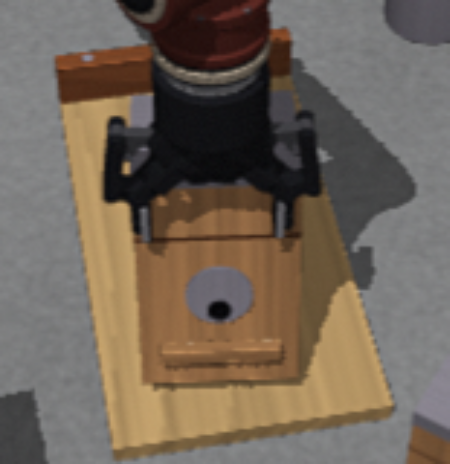

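It is leaning; the disc at crop (219,293) looks foreshortened less and the push force is falling. I continue.

arm_command(
  moves=[
    [1,[0.03,0,0],0],
    [1,[0.06,0,0],0],
    [1,[0.09,0,0],0],
    [1,[0.12,0,0],0],
    [1,[0.15,0,0],0],
    [1,[0.18,0,0],0],
    [1,[0.21,0,0],0],
    [1,[0.24,0,0],0],
    [1,[0.27,0,0],0],
    [1,[0.27,0,0],0],
    [1,[0.27,0,0],0],
    [1,[0.27,0,0],0],
    [1,[0.27,0,-0.5],0],
    [1,[-0.3,0,-0.8],0],
    [1,[-0.9,0,-0.8],0],
    [1,[-0.95,0,-0.8],0],
    [1,[-0.95,0,-0.8],0],
    [1,[-0.95,0,-0.8],0],
    [1,[-0.95,0,-0.8],0],
    [1,[-0.95,0,-0.8],0],
  ],
)

```text
time: 8.63
tool_pos: [0.7383, -0.1822, 0.3203]
tool_rot: [-0.0, 0.403, 0.915, 0.0]
contact_force: [0.9, 0.3, -0.3]
gripper_width: 0.997
grasp_force: 0.0
```

Run:
```python
from h import *
import pickle
go(at(HIVE,0,0),.2,HIVE[2])
p=grab('scene');q=grab('top')
pickle.dump((p,q),open("f5.pkl","wb"))
o=np.hstack([cv2.resize(p["frame"][185:350,240:395],(390,415)),cv2.resize(q["frame"][180:355,220:385],(391,415))])
cv2.imwrite("pics/s5.png",o[...,::-1])
```

```text
t 8.63 pos [ 0.7383 -0.1822  0.3203] yaw 2.312 F [ 0.9  0.3 -0.3] units [1.09  0.006 0.802] turn -0.0007
```

View pics/s5.png

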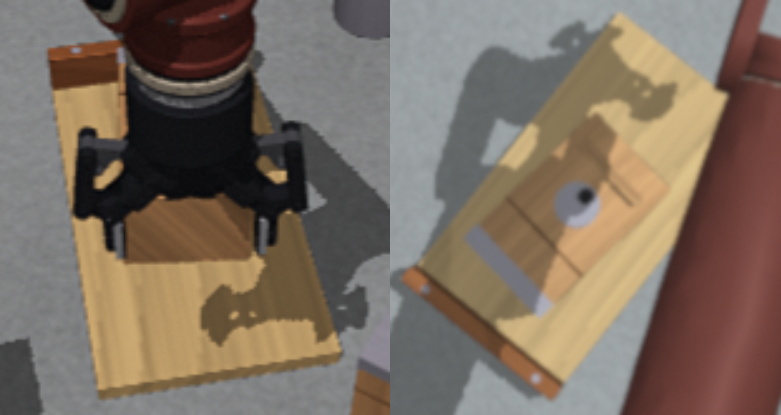

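The hive lies on its back, disc up at right-panel (577,203). Foot corners are at about (600,113) and (668,185), roof corners at about (467,235) and (543,315).

Run:
```python
from h import *
import pickle
p,q=pickle.load(open("f5.pkl","rb"))
s=391/165
px=[(220+(x-390)/s,180+y/(415/175)) for x,y in[(600,113),(668,185),(467,235),(543,315)]]
r,f=fit(q,[(0,-.06,.115),(0,.06,.115),(.2,-.06,.115),(.2,.06,.115)],px,[.6,-.04,2.35]);print(r,f.round(1).tolist())
c,s_=np.cos(BOARD[2]),np.sin(BOARD[2])
for P in(r[:2],at(r,.2,0)):
    d=P-BOARD[:2];print("board",c*d[0]+s_*d[1],-s_*d[0]+c*d[1])
print("yaw rel deg",np.degrees(r[2]-BOARD[2]))
go(at(BOARD,-.16,-.0),.12,BOARD[2])
```

```text
[ 0.59819717 -0.02612988  2.32037791] [[-1.2, -2.0], [2.6, 1.0], [-0.8, 0.5], [-0.6, 0.5]]
board -0.07829488717833438 0.008920994392631769
board 0.11994353422487533 -0.017565384740112433
yaw rel deg -7.610144955874662
t 8.73 pos [ 0.7372 -0.1801  0.3201] yaw 2.314 F [0.2 1.1 0. ] units [0.85  0.147 1.335] turn -0.0222
```

arm_command(
  moves=[
    [1,[0.4,0.15,0.8],-0.022],
    [1,[0.6,0.15,0.8],-0.022],
    [1,[0.7,0.15,0.8],-0.022],
    [1,[0.7,0.15,0.8],-0.022],
    [1,[0.7,0.15,0.8],-0.022],
    [1,[0.7,0.15,0.8],-0.022],
    [1,[0.7,0.15,0.8],-0.022],
  ],
)

```text
time: 9.32
tool_pos: [0.6829, -0.0871, 0.2019]
tool_rot: [0.001, 0.337, 0.941, -0.0]
contact_force: [-1.0, -0.5, 0.7]
gripper_width: 0.998
grasp_force: 0.0
```

Run:
```python
from h import *
go(at(BOARD,-.16,-.0),.092,BOARD[2])
go(at(BOARD,-.031,-.0),.092,BOARD[2])
```

```text
t 9.32 pos [ 0.6829 -0.0871  0.2019] yaw 2.454 F [-1.  -0.5  0.7] units [0.151 0.014 0.732] turn 0.0
t 9.32 pos [ 0.6829 -0.0871  0.2019] yaw 2.454 F [-1.  -0.5  0.7] units [1.011 0.015 0.731] turn 0.0
```

arm_command(
  moves=[
    [1,[0,0,0.73],0],
    [1,[0,0,0.73],0],
    [1,[0,0,0.73],0],
    [1,[0,0,0.73],0],
    [1,[0.2,0,0.73],0],
    [1,[0.4,0,0.73],0],
    [1,[0.5,0,0.73],0],
    [1,[0.54,0,0.73],0],
    [1,[0.58,0,0.73],0],
    [1,[0.62,0,0.73],0],
    [1,[0.66,0,0.73],0],
    [1,[0.7,0,0.73],0],
    [1,[0.74,0,0.73],0],
    [1,[0.78,0,0.73],0],
    [1,[0.82,0,0.73],0],
    [1,[0.85,0,0.73],0],
    [1,[0.88,0,0.73],0],
    [1,[0.9,0,0.73],0],
    [1,[0.9,0,0.73],0],
  ],
)

```text
time: 10.9
tool_pos: [0.5815, -0.0026, 0.094]
tool_rot: [0.003, 0.338, 0.941, 0.001]
contact_force: [4.7, -2.0, 3.1]
gripper_width: 0.999
grasp_force: 2.3
```

Run:
```python
from h import *
import pickle
go(at(BOARD,-.031,-.0),.092,BOARD[2])
p=grab('scene');q=grab('top')
pickle.dump((p,q),open("f6.pkl","wb"))
o=np.hstack([cv2.resize(p["frame"][185:350,240:395],(390,415)),cv2.resize(q["frame"][180:355,220:385],(391,415))])
cv2.imwrite("pics/s6.png",o[...,::-1])
```

```text
t 10.9 pos [ 0.5815 -0.0026  0.094 ] yaw 2.451 F [ 4.7 -2.   3.1] units [0.13  0.009 0.012] turn -0.0003
```

View pics/s6.png

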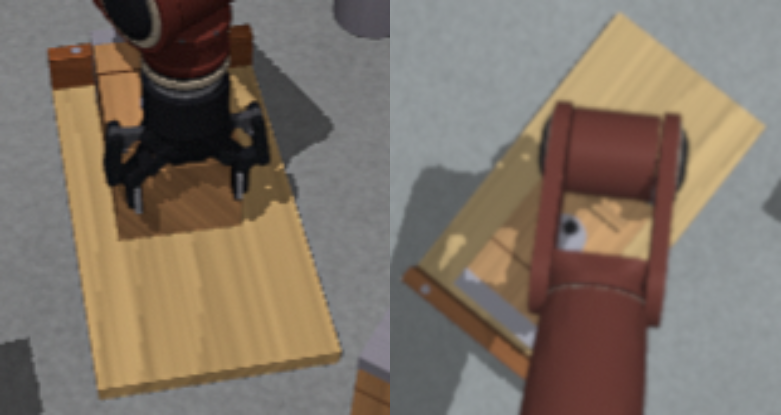

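The hive is sliding squarely: its foot edge is at left panel (118–245, 235), and the roof at right panel (500,310) is just short of the stop. I push on gently.

arm_command(
  moves=[
    [1,[0.02,0,0],0],
    [1,[0.04,0,0],0],
    [1,[0.06,0,0],0],
    [1,[0.08,0,0],0],
    [1,[0.1,0,0],0],
    [1,[0.11,0,0],0],
    [1,[0.12,0,0],0],
    [1,[0.12,0,0],0],
  ],
)

```text
time: 11.67
tool_pos: [0.5671, 0.0084, 0.0934]
tool_rot: [0.003, 0.338, 0.941, -0.0]
contact_force: [4.9, -2.5, 4.8]
gripper_width: 0.998
grasp_force: 2.7
```

arm_command(
  moves=[
    [1,[0.01,0,0],0],
    [1,[0.02,0,0],0],
    [1,[0.03,0,0],0],
    [1,[0.03,0,0],0],
  ],
)

```text
time: 12.0
tool_pos: [0.5644, 0.0103, 0.0934]
tool_rot: [0.004, 0.338, 0.941, -0.001]
contact_force: [7.8, -6.5, 1.1]
gripper_width: 0.997
grasp_force: 5.1
```

arm_command(
  moves=[
    [1,[0.01,0,0],0],
    [1,[0.02,0,0],0],
    [1,[0.02,0,0],0],
  ],
)

```text
time: 12.25
tool_pos: [0.5642, 0.0105, 0.0946]
tool_rot: [0.007, 0.338, 0.941, -0.001]
contact_force: [14.1, -12.7, 0.0]
gripper_width: 1.0
grasp_force: 9.1
```

Firm contact with the stop. I back off and check.

arm_command(
  moves=[
    [1,[-0.05,0,0],0],
    [1,[-0.15,0,0],0],
    [1,[-0.35,0,0],0],
    [1,[-0.5,0,-0.2],0],
    [1,[-0.9,0,-0.5],0],
    [1,[-0.95,0,-0.9],0],
    [1,[-0.95,0,-0.9],0],
    [1,[-0.95,0,-0.9],0],
    [1,[-0.95,0,-0.9],0],
    [1,[-0.95,0,-0.9],0],
  ],
)

```text
time: 13.08
tool_pos: [0.6685, -0.0763, 0.2255]
tool_rot: [-0.001, 0.338, 0.941, -0.0]
contact_force: [0.2, 0.1, -1.2]
gripper_width: 1.0
grasp_force: 0.0
```

arm_command(
  moves=[
    [1,[-0.3,0.9,-0.3],0],
    [1,[-0.3,0.9,-0.3],0],
    [1,[-0.3,0.9,-0.3],0],
    [1,[-0.3,0.9,-0.3],0],
    [1,[-0.3,0.9,-0.3],0],
    [1,[-0.3,0.9,-0.3],0],
    [1,[-0.3,0.9,-0.3],0],
  ],
)

```text
time: 13.67
tool_pos: [0.788, -0.0006, 0.2679]
tool_rot: [-0.003, 0.338, 0.941, -0.001]
contact_force: [0.4, -0.1, -0.4]
gripper_width: 0.995
grasp_force: 0.0
```

Run:
```python
from h import *
import pickle
go(at(BOARD,-.031,-.0),.092,BOARD[2])
p=grab('scene');q=grab('top')
pickle.dump((p,q),open("f7.pkl","wb"))
o=np.hstack([cv2.resize(p["frame"][185:345,240:350],(275,400)),cv2.resize(q["frame"][240:350,220:345],(500,440),interpolation=cv2.INTER_CUBIC)[:400]])
cv2.imwrite("pics/s7.png",o[...,::-1])
```

```text
t 13.67 pos [ 7.880e-01 -6.000e-04  2.679e-01] yaw 2.453 F [ 0.4 -0.1 -0.4] units [ 1.179 -0.873  1.181] turn -0.0001
```

View pics/s7.png

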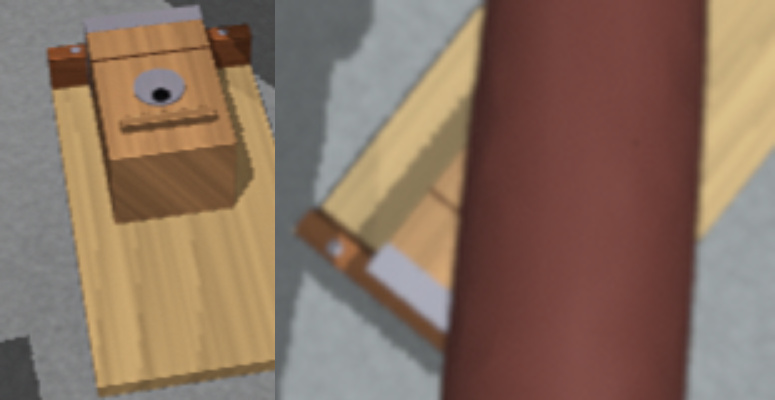

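The picture shows the hive flat, disc up at left panel (160,87), with its roof band at the stop. I check the numbers from the foot corners (108,158), (237,145), (115,222), (233,207).

Run:
```python
from h import *
import pickle
p,q=pickle.load(open("f7.pkl","rb"))
S=lambda l:[(240+x/2.5,185+y/2.5) for x,y in l]
px=S([(108,158),(237,145),(115,222),(233,207),(85,24),(200,8)])
r,f=fit(p,[(0,.06,.115),(0,-.06,.115),(0,.06,.02),(0,-.06,.02),(.2,.06,.115),(.2,-.06,.115)],px,[.56,.02,2.45])
r2,f2=fit(p,[(0,-.06,.115),(0,.06,.115),(0,-.06,.02),(0,.06,.02),(.2,-.06,.115),(.2,.06,.115)],px,[.56,.02,2.45])
if abs(f2).max()<abs(f).max(): r,f=r2,f2
print(r,f.round(1).tolist())
c,s_=np.cos(BOARD[2]),np.sin(BOARD[2])
for P in(r[:2],at(r,.2,0)):
    d=P-BOARD[:2];print("board",c*d[0]+s_*d[1],-s_*d[0]+c*d[1])
print("yaw rel deg",np.degrees(r[2]-BOARD[2]))
# same-view board reference: stop top corners and near-left corner predicted, in crop px
for b in[(.18,.11,.065),(.18,-.11,.065),(.18,.11,.02),(.18,-.11,.02),(-.2,.11,.02),(-.2,-.11,.02)]:
    print(b,((proj(p,[[*at(BOARD,b[0],b[1]),b[2]]])[0]-[240,185])*2.5).round(0))
t=grab('top')
for n in("jar","tin"):print(n,[(np.round(o["extent"]),round(o["confidence"],2)) for o in manip.search_frame(t,n)][:1],[(np.round(o["extent"]),round(o["confidence"],2)) for o in manip.search_frame(p,n)][:1])
```

```text
[0.55118025 0.01331759 2.43925132] [[0.3, 0.5], [-0.2, -0.7], [-0.5, 1.3], [0.5, 1.0], [-0.0, -1.9], [-0.2, -0.7]]
board -0.0169243686067258 0.008326663160476654
board 0.18305617514195344 0.0055370176664020915
yaw rel deg -0.7992004816512606
(0.18, 0.11, 0.065) [47. 63.]
(0.18, -0.11, 0.065) [251.  37.]
(0.18, 0.11, 0.02) [50. 93.]
(0.18, -0.11, 0.02) [249.  68.]
(-0.2, 0.11, 0.02) [ 96. 391.]
(-0.2, -0.11, 0.02) [339. 352.]
jar [(array([453., 269., 489., 294.]), 0.92)] [(array([118., 344., 168., 401.]), 0.73)]
tin [(array([143., 264., 188., 296.]), 0.84)] [(array([371., 168., 389., 198.]), 0.58)]
```

```bash
python3 -c "
from plant import manip
print(manip.job_done())"
```

```text
the job is handed in; nothing more can be done
None
```

The job is handed in, result not reported: the hive lies disc-up on the board with its roof against the stop (measured within about 3 mm and 1 degree of square), and the jar and tin have not moved.

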